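# Turn the socket row round into the carry rack

### The arm

A 6-joint arm with a two-finger parallel gripper is mounted at the origin on the work surface. World frame = base frame: x ahead of the robot, y to its left, z up, the work surface at z = 0. Lengths are in m, angles in rad, forces in N, time in s.
With the tool pointing down it reaches from about 0.325 to 1 m from the base axis. Payload 5.1 kg.
Tool frame: the origin (TCP) lies between the finger pads; the fingertips stand robot.tip_extent ahead of it and the grasp point (between the pads) lies 11 mm behind it (robot.tip_extent is the distance from the TCP to the fingertips, in m); z points along the fingers, y is the line along which they close (so a half turn about z gives the same grasp; the last joint's range is limited). The gripper opens to 85 mm and grips with 20 to 120 N. Pads are 22 mm wide; open, the fingers measure 114 mm over their backs; the gripper's body (76 mm by 85 mm) begins 54 mm behind the grasp point. The pads swing forward as they close: fully open they stand 13 mm farther back than shut.
Start: joints at [1.222, 0.124, 1.65, -0, 1.367, -0.083], TCP at [0.171, 0.627, 0.239] pointing down, gripper open.
Joint ranges: [-2.61, 2.61], [-1.02, 2.33], [0.03, 2.71], [-1.35, 4.49], [0.32, 2.68], [-2.91, 2.91]. Speed limits (rad/s): [2.57, 2.57, 3.14, 3.14, 3.14, 3.14].

### API

Orientations are given as a unit quaternion [w, x, y, z].
In Python, from workcell import robot gives the robot as it stands. Calls block until the motion is done:
- robot.reach(position, orientation): joint-space move of the TCP to a pose.
- robot.move_linear(position, max_speed=0.15, frame=None): straight line of the TCP; frame=None keeps the orientation; max_speed is the mean speed in m/s.
- robot.set_joints(angles): joint-space move.
- robot.gripper_to(opening): opening from 0.0 (shut) to 1.0 (fully open); the grip force is fixed at half the most; returns when the fingers have stopped.
- robot.pause(seconds).
- robot.solve_ik(position, orientation): joint angles nearest the present ones, or None.
- robot.get_image(name): name is "scene" or "side" or "wrist"; returns the picture (400x640x3 uint8, red, green, blue); there is no depth.
- robot.get_calibration(name): a dict with "K" (3x3 intrinsics, pixels), "D" ([k1, k2, p1, p2, k3] as OpenCV has them; the pictures are not rectified), "R" (3x3) and "t" (3): a world point X has camera coordinates R X + t; the wrist camera has in their place "tool_from_camera" (4x4, takes a point from camera to tool coordinates, whose origin is the TCP and whose axes are the flange's). Camera axes: x right, y down, z forward; pixel columns grow to the right and rows downward; lengths in m; the calibration is good to about 2 mm. A picture is of the moment at which its call begins: read the wrist's pose just before it. get_calibration takes no time and is no camera call.
A pose or a line that the arm cannot do raises robot.MotionError and nothing moves.
- robot.hand_in(): hands the job in; it is judged then, once.
Readings, each from a call of its own:
- robot.current_clock(): time.
- robot.current_q(): joint angles.
- robot.current_qd(): joint speeds.
- robot.current_joint_torque(): joint torques, N m.
- robot.current_eef_pos(): TCP position.
- robot.current_tool_rot(): TCP orientation.
- robot.current_contact_force(): force on the tool from outside, world axes, zero at the start.
- robot.current_moment(): the same for the moment, N m.
- robot.current_width(): opening from 0.0 (shut) to 1.0 (fully open).
- robot.current_finger_force(): force on a finger pad.
Only numpy, scipy, OpenCV 4.12 (cv2) and the standard library are available. Lean on these libraries where they do the work, as an engineer would, in place of code of your own. Each camera call takes 0.05 s, during which the arm holds its last target. There are 200 camera calls.

### The job

Move the four coloured wheel-nut sockets from the black seats of the bench rack into the orange carry rack, one to a pocket and in reverse order: counting from each rack's white end, the socket that was first on the bench rack must be last in the carry rack, the second must be third, and so on. Leave all four standing upright on their drive ends (dark foot down, coloured mouth up) on the floors of their pockets.

Things in the scene. Friction and masses are not known exactly. Their poses are not given: they have to be found in the camera images.
- bench_rack: Source rack: dark steel strip 70 x 262 mm (x, y), 6 mm thick, fixed, at any angle on the bench, carrying four black seats in a row along its y. Slot centres at y = -96, -32, 32, 96 mm in its frame; white block, 30 mm high, at its +y end. Origin: centre of underside, on the bench.
- carry_rack: Target rack: orange tray 64 x 262 mm (x, y), 20 mm high, fixed, at any angle on the bench, empty, with four pockets in a row along its y, each 54 x 54 mm inside, pocket floor 4 mm above the underside. Slot centres at y = -96, -32, 32, 96 mm in its frame; white block, 30 mm high, at its +y end. Origin: centre of underside, on the bench.
- seat_blue: One of four identical black square seats fixed on the bench rack, 58 x 58 mm outside, 52 mm inside, 16 mm high, floor 3 mm thick; this is the one in which the blue socket stands at the start. Which slot it occupies changes from start to start. It stays there. Origin: centre of its underside, 6 mm above the bench.
- seat_yellow: One of four identical black square seats fixed on the bench rack, 58 x 58 mm outside, 52 mm inside, 16 mm high, floor 3 mm thick; this is the one in which the yellow socket stands at the start. Which slot it occupies changes from start to start. It stays there. Origin: centre of its underside, 6 mm above the bench.
- seat_red: One of four identical black square seats fixed on the bench rack, 58 x 58 mm outside, 52 mm inside, 16 mm high, floor 3 mm thick; this is the one in which the red socket stands at the start. Which slot it occupies changes from start to start. It stays there. Origin: centre of its underside, 6 mm above the bench.
- seat_green: One of four identical black square seats fixed on the bench rack, 58 x 58 mm outside, 52 mm inside, 16 mm high, floor 3 mm thick; this is the one in which the green socket stands at the start. Which slot it occupies changes from start to start. It stays there. Origin: centre of its underside, 6 mm above the bench.
- socket_blue: Deep wheel-nut socket with a blue sleeve, a cylinder 27 mm in diameter and 80 mm tall, 0.15 to 0.31 kg, loose, standing upright with a dark steel foot and a dark hexagon mouth in its blue top. Origin: centre of its underside (9 mm above the bench at the start); z is its axis, up.
- socket_yellow: Deep wheel-nut socket with a yellow sleeve, a cylinder 29 mm in diameter and 83 mm tall, 0.15 to 0.31 kg, loose, standing upright with a dark steel foot and a dark hexagon mouth in its yellow top. Origin: centre of its underside (9 mm above the bench at the start); z is its axis, up.
- socket_red: Deep wheel-nut socket with a red sleeve, a cylinder 31 mm in diameter and 86 mm tall, 0.15 to 0.31 kg, loose, standing upright with a dark steel foot and a dark hexagon mouth in its red top. Origin: centre of its underside (9 mm above the bench at the start); z is its axis, up.
- socket_green: Deep wheel-nut socket with a green sleeve, a cylinder 33 mm in diameter and 89 mm tall, 0.15 to 0.31 kg, loose, standing upright with a dark steel foot and a dark hexagon mouth in its green top. Origin: centre of its underside (9 mm above the bench at the start); z is its axis, up.
Not all that is in view belongs to the job. Of the things like the socket_red, leave any that is pink; of the rest the smaller one is meant.

How it is judged:
By the outcome, as a careful person would: the job done as asked, in the order asked, and still so for the second after the job is handed in, with the robot touching nothing.
It also fails if it takes over 112 s, if anything falls off the work surface, if the arm or the gripper's body presses on something with over 40 N, if the wrist force passes 120 N, or if a joint passes its speed limit or range.

## Working session

There is one attempt and no reset: what is moved stays moved. The work goes in short steps, each a Python script; the robot and the scene stay as the last script left them, time stands still between calls to the robot, and variables do not carry over. Pictures are saved under pics/ and viewed, at most 14 in all, crops included, and the job is handed in when it is done.

```bash
mkdir -p pics; ls; python3 - <<'E'
from workcell import robot
import cv2,numpy as np
for n in("scene","side","wrist"):
    cv2.imwrite(f"pics/{n}0.png",robot.get_image(n)[:,:,::-1])
    c=robot.get_calibration(n);print(n,{k:np.round(v,3).tolist() for k,v in c.items()})
print(robot.tip_extent,robot.current_tool_rot(),robot.current_clock())
E
```

```text
pics
scene {'K': [[493.632, 0.0, 325.947], [0.0, 493.632, 200.73], [0.0, 0.0, 1.0]], 'D': [-0.041, 0.0, 0.0, 0.0, 0.0], 'R': [[0.878, 0.478, -0.002], [0.351, -0.647, -0.677], [-0.325, 0.594, -0.736]], 't': [-0.437, -0.169, 1.153]}
side {'K': [[437.559, 0.0, 313.653], [0.0, 437.559, 195.394], [0.0, 0.0, 1.0]], 'D': [-0.063, 0.0, 0.0, 0.0, 0.0], 'R': [[0.898, -0.439, 0.013], [-0.284, -0.604, -0.745], [0.335, 0.665, -0.667]], 't': [-0.445, 0.189, 0.814]}
wrist {'K': [[313.028, 0.0, 315.555], [0.0, 313.028, 206.172], [0.0, 0.0, 1.0]], 'D': [-0.027, 0.0, 0.0, 0.0, 0.0], 'tool_from_camera': [[0.0, -0.962, -0.272, 0.069], [1.0, 0.0, -0.0, -0.0], [0.0, -0.272, 0.962, -0.134], [0.0, 0.0, 0.0, 1.0]]}
0.008 [-1.83691821e-04  1.32501820e-01  9.91182418e-01 -8.05367307e-04] 0.15
```

View pics/scene0.png

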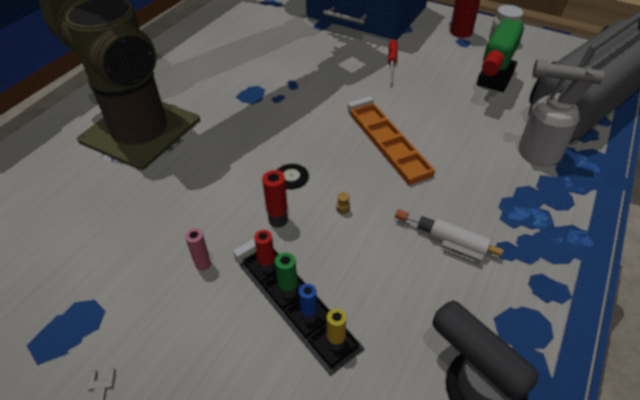

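View pics/side0.png

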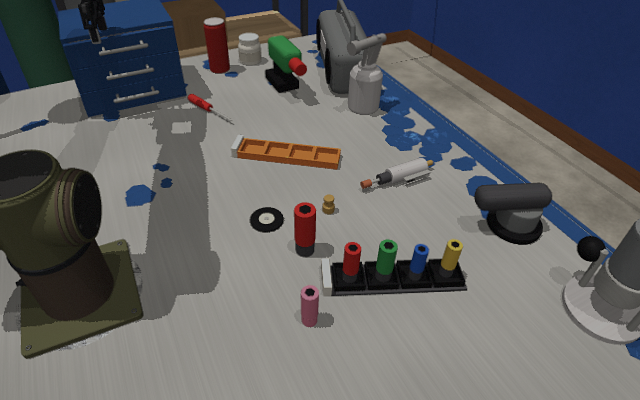

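Bench rack from its white end, scene mouths: red (264,234), green (286,258), blue (308,288), yellow (337,313). The white end is at (245,250). The carry rack runs from its white end at (360,103) to (425,175).

Candidates for socket_red:
- Red in the rack, scene (264,247), side (352,260).
- Large red standing free, scene (275,197), side (305,230).
- Pink, scene (198,250), side (310,306).
- Red can, scene (465,15).

By the description I choose the one in the rack: not pink, and the smaller of the red ones.

```bash
cat > h.py <<'E'
from workcell import robot
import cv2,numpy as np
from scipy.spatial.transform import Rotation as Ro
def rot(): 
    q=robot.current_tool_rot(); return Ro.from_quat([q[1],q[2],q[3],q[0]]).as_matrix()
def cam(n):
    c=robot.get_calibration(n)
    if n=="wrist":
        T=np.eye(4);T[:3,:3]=rot();T[:3,3]=robot.current_eef_pos()
        M=np.linalg.inv(T@np.array(c["tool_from_camera"]));R,t=M[:3,:3],M[:3,3]
    else: R,t=np.array(c["R"]),np.array(c["t"])
    return np.array(c["K"]),np.array(c["D"]),R,t
def ray(c,uv):
    K,D,R,t=c
    p=cv2.undistortPoints(np.array([[uv]],float),K,D)[0,0]
    d=R.T@np.array([p[0],p[1],1]);return -R.T@t,d/np.linalg.norm(d)
def onz(c,uv,z):
    o,d=ray(c,uv);return o+d*(z-o[2])/d[2]
def tri(obs):
    A=np.zeros((3,3));b=np.zeros(3);P=[]
    for c,uv in obs:
        o,d=ray(c,uv);M=np.eye(3)-np.outer(d,d);A+=M;b+=M@o;P.append((o,M))
    X=np.linalg.solve(A,b);return X,max(np.linalg.norm(M@(X-o)) for o,M in P)
def proj(c,X):
    K,D,R,t=c;return cv2.projectPoints(np.array([X],float),cv2.Rodrigues(R)[0],t,K,D)[0][0,0]
def down(yaw):  # tool z down, tool y at world angle yaw
    y=np.array([np.cos(yaw),np.sin(yaw),0]);z=np.array([0,0,-1.]);x=np.cross(y,z)
    q=Ro.from_matrix(np.c_[x,y,z]).as_quat();return [q[3],q[0],q[1],q[2]]
E
python3 - <<'E'
from h import *
s,d=cam("scene"),cam("side")
P=dict(red=((264,234),(352,246)),green=((286,258),(387,244)),blue=((308,288),(421,249)),yellow=((337,313),(455,244)),big=((274,177),(305,208)),pink=((196,235),(310,293)),
cwhite=((360,103),(237,146)),cfar=((433,175),(341,152)))
for k,(a,b) in P.items():
    X,e=tri([(s,a),(d,b)]);print(k,X.round(4),round(e,4))
E
```

```text
red [ 0.4816 -0.1838  0.0949] 0.0006
green [ 0.5403 -0.209   0.0972] 0.0008
blue [ 0.5961 -0.2378  0.088 ] 0.001
yellow [ 0.6567 -0.2584  0.0938] 0.0016
big [ 0.437  -0.0798  0.1175] 0.0014
pink [ 0.3736 -0.2324  0.0797] 0.0003
cwhite [0.4216 0.3114 0.0172] 0.0016
cfar [0.6604 0.1727 0.0108] 0.0024
```

```bash
python3 -c "
import cv2
a=cv2.imread('pics/scene0.png')[160:370,170:380];b=cv2.imread('pics/side0.png')[190:340,280:490]
cv2.imwrite('pics/crop0.png',cv2.vconcat([cv2.resize(a,None,fx=1.6,fy=1.6),cv2.resize(b,None,fx=1.6,fy=1.6)]))"
```

```text
(no output)
```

View pics/crop0.png

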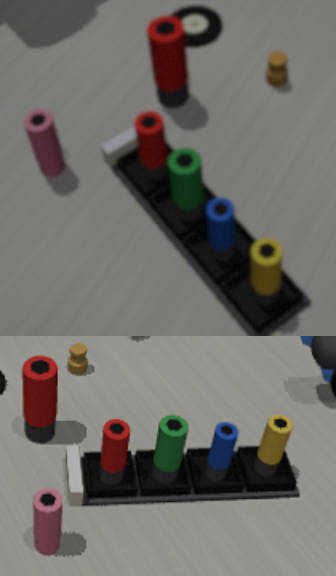

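The crop confirms it: the rack's red socket is clearly smaller than the free-standing red one, and neither is the pink. Next I'll look at both racks with the wrist camera, from two places each.

```bash
python3 - <<'E'
from h import *
import pickle
V={}
B=np.array([.569,-.222]);C=np.array([.541,.242])
for n,c,yaw in(("C",C,np.radians(60)),("B",B,np.radians(67))):
    xt=np.array([-np.sin(yaw),np.cos(yaw)]);yt=np.array([np.cos(yaw),np.sin(yaw)])
    for i,o in enumerate((.06,-.06)):
        p=c+.024*xt+o*yt
        robot.reach([*p,.26],down(yaw)); robot.pause(.15)
        k=cam("wrist");im=robot.get_image("wrist");V[n+str(i)]=(k,im)
        cv2.imwrite(f"pics/w{n}{i}.png",im[:,:,::-1])
pickle.dump(V,open("V.pkl","wb"));print(robot.current_clock(),robot.current_q())
a=cv2.vconcat([cv2.resize(cv2.imread(f"pics/w{n}0.png"),(480,300)) for n in"CB"]);cv2.imwrite("pics/w.png",a)
E
```

```text
5.2333 [-5.62312864e-01 -2.42750008e-02  1.76913098e+00  1.93294782e-04
  1.39668358e+00 -1.73344355e+00]
```

View pics/w.png

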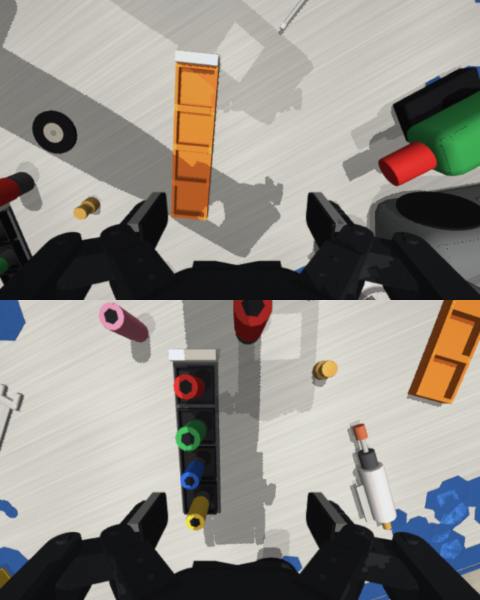

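View pics/wC1.png

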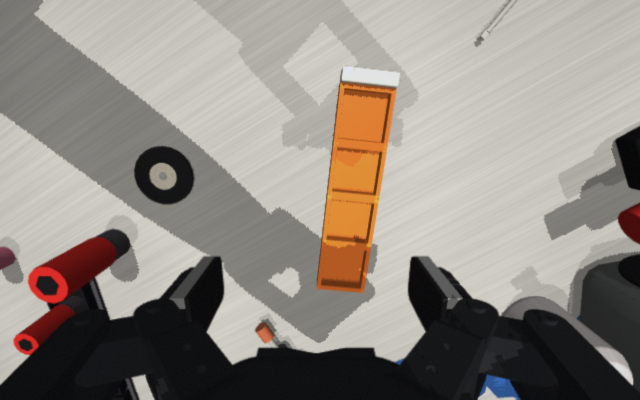

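C1 shows the whole carry rack, from its white end at (370,75) to the open end at (340,290). All four pockets are empty. In the lower half of w.png, the bench sockets run red, green, blue, yellow from the white end.

```bash
cat >> h.py <<'E'
HUE=dict(red=(175,5),green=(45,80),blue=(100,125),yellow=(22,34),orange=(6,21))
def mask(im,c):
    h=cv2.cvtColor(im,cv2.COLOR_RGB2HSV);a,b=HUE[c];H=h[...,0].astype(int)
    m=((H>=a)|(H<=b)) if a>b else ((H>=a)&(H<=b))
    return (m&(h[...,1]>130)&(h[...,2]>60)).astype(np.uint8)
def mouths(im,c):
    cs,hi=cv2.findContours(mask(im,c),cv2.RETR_CCOMP,cv2.CHAIN_APPROX_NONE);out=[]
    for k,h in zip(cs,hi[0]):
        m=cv2.moments(k)
        if h[3]>=0 and m["m00"]>25: out.append((m["m10"]/m["m00"],m["m01"]/m["m00"],m["m00"]))
    return out
E
python3 - <<'E'
from h import *
import pickle
V=pickle.load(open("V.pkl","rb"))
for c in("red","green","blue","yellow"):
    m=[[x for x in mouths(V[v][1],c)] for v in("B0","B1")]
    print(c,[np.round(x,1).tolist() for x in m])
    for a in m[0]:
        for b in m[1]:
            X,e=tri([(V["B0"][0],a[:2]),(V["B1"][0],b[:2])])
            if e<.006: print("   ",X.round(4),round(e,4))
Q={}
for v in("C0","C1"):
    k,im=V[v];m=mask(im,"orange")
    cs=[c for c in cv2.findContours(m,0,2)[0]];c=max(cs,key=cv2.contourArea)
    q=cv2.approxPolyN(c,4,ensure_convex=True).reshape(-1,2).astype(float);q=q[np.lexsort((q[:,0],q[:,1]))]
    if q[0,0]>q[1,0]:q[[0,1]]=q[[1,0]]
    if q[2,0]>q[3,0]:q[[2,3]]=q[[3,2]]
    Q[v]=q;print(v,q.tolist());print([onz(k,p,.02)[:2].round(4).tolist() for p in q])
    h=cv2.cvtColor(im,cv2.COLOR_RGB2HSV);w=((h[...,1]<25)&(h[...,2]>215)).astype(np.uint8)
    x0,y0=q[0];w[:int(y0)-30]=0;w[int(y0)+15:]=0;w[:,:int(x0)-15]=0;w[:,int(q[1,0])+20:]=0
    print("white",cv2.minAreaRect(cv2.findNonZero(w)))
for i in range(4):
    X,e=tri([(V[v][0],Q[v][i]) for v in Q]);print(X.round(4),round(e,4))
E
```

```text
red [[[247.0, 115.5, 240.0]], [[376.9, 115.3, 263.5]]]
    [ 0.4799 -0.1873  0.0933] 0.0001
green [[[249.9, 185.0, 257.5]], [[373.7, 184.8, 263.5]]]
    [ 0.5397 -0.2128  0.0962] 0.0001
blue [[[252.4, 241.1, 121.5]], [[366.5, 241.0, 132.0]]]
    [ 0.5959 -0.2396  0.087 ] 0.0
yellow [[[259.9, 296.2, 124.0]], [[368.6, 296.1, 122.0]]]
    [ 0.6574 -0.2602  0.089 ] 0.0
C0 [[234.0, 83.0], [292.0, 89.0], [227.0, 289.0], [276.0, 293.0]]
[[0.4109, 0.2804], [0.449, 0.3335], [0.6221, 0.127], [0.66, 0.1812]]
white ((261.1842956542969, 76.4334487915039), (57.2522087097168, 13.436742782592773), 6.709836959838867)
C1 [[340.0, 81.0], [396.0, 88.0], [316.0, 288.0], [363.0, 293.0]]
[[0.4096, 0.2804], [0.4475, 0.3317], [0.6215, 0.1276], [0.6599, 0.1788]]
white ((370.50848388671875, 75.30097961425781), (56.546199798583984, 13.597203254699707), 6.519801616668701)
[0.41   0.2804 0.0183] 0.0005
[0.448  0.3334 0.0128] 0.0002
[0.6216 0.1275 0.0205] 0.0003
[0.6636 0.1779 0.0131] 0.0005
```

```bash
cat >> h.py <<'E'
CC=np.array([.5351,.2295]);CU=np.array([-.2118,.1532]);CU/=np.linalg.norm(CU)  # towards white end
CY=np.arctan2(CU[1],CU[0])-np.pi/2
SLOT=[CC+CU*s for s in(.096,.032,-.032,-.096)]
SOCK=dict(red=(.4799,-.1873),green=(.5397,-.2128),blue=(.5959,-.2396),yellow=(.6574,-.2602))
HT=dict(red=.086,green=.089,blue=.080,yellow=.083)
BY=np.arctan2(.1873-.2602,.6574-.4799)+np.pi/2
E
python3 - <<'E'
from h import *
import pickle
V=pickle.load(open("V.pkl","rb"));o=[]
for v in("C0","C1"):
    k,im=V[v];im=im.copy();U=np.array([-CU[1],CU[0]])
    for s in SLOT:
        P=[proj(k,[*(s+a*CU+b*U),.02]) for a,b in((.027,.027),(.027,-.027),(-.027,-.027),(-.027,.027))]
        cv2.polylines(im,[np.int32(np.round(P))],True,(0,0,255))
    o.append(cv2.resize(im[60:310,200:420],None,fx=1.8,fy=1.8))
cv2.imwrite("pics/ov.png",cv2.hconcat(o)[:,:,::-1]);print(np.degrees([CY,BY]),np.round(SLOT,4).tolist())
for c,p in SOCK.items():
    for z in(.2,.066): print(c,np.round(robot.solve_ik([*p,z],down(BY)),2))
for p in SLOT: print(np.round(robot.solve_ik([*p,.06],down(CY)),2))
E
```

```text
[54.1208856  67.67183684] [[0.4573, 0.2858], [0.5092, 0.2483], [0.561, 0.2107], [0.6129, 0.1732]]
red [-0.48 -0.15  1.99 -0.    1.3  -1.66]
red [-0.48  0.    2.09 -0.    1.05 -1.66]
green [-0.47 -0.    1.85 -0.    1.29 -1.65]
green [-0.47  0.14  1.94 -0.    1.06 -1.65]
blue [-0.47  0.13  1.71 -0.    1.3  -1.65]
blue [-0.47  0.27  1.79 -0.    1.08 -1.65]
yellow [-0.45  0.27  1.55 -0.    1.32 -1.63]
yellow [-0.45  0.39  1.63 -0.    1.12 -1.63]
[ 0.46  0.07  2.04 -0.    1.04 -0.49]
[ 0.36  0.12  1.98 -0.    1.04 -0.59]
[ 0.27  0.19  1.9  -0.    1.05 -0.67]
[ 0.19  0.26  1.81 -0.    1.07 -0.75]
```

View pics/ov.png

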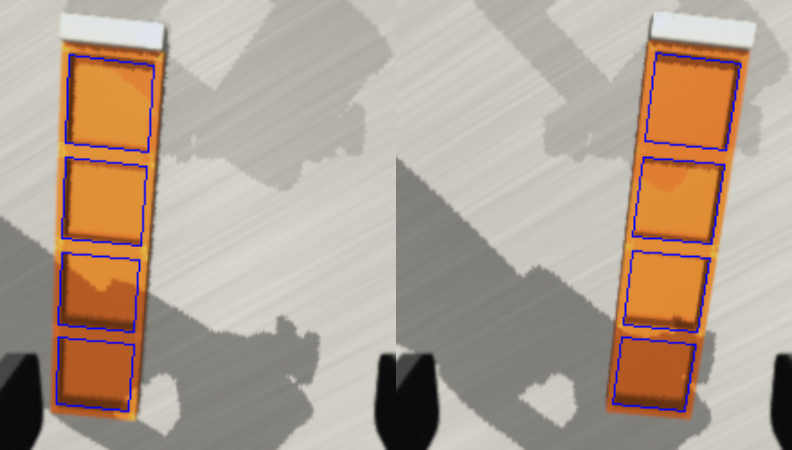

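The overlay squares match the pockets. Moving yellow first, with grip and contact checks.

```bash
cat >> h.py <<'E'
def transfer(c,slot):
    p=SOCK[c];G=.042;hi=.24
    robot.gripper_to(1.0)
    robot.reach([*p,hi],down(BY));robot.move_linear([*p,.009+G],.15)
    robot.gripper_to(0.0);w=robot.current_width();f=robot.current_finger_force()
    print(c,"grip mm",round(w*85,1),"f",np.round(f,1))
    if w*85<20: raise SystemExit("missed")
    robot.move_linear([*p,hi],.2)
    s=SLOT[slot];robot.reach([*s,hi],down(CY))
    robot.move_linear([*s,.004+G+.03],.2);robot.pause(.2)
    print(" held mm",round(robot.current_width()*85,1))
    f0=robot.current_contact_force()[2];z=.004+G+.004
    robot.move_linear([*s,z],.05)
    while z>.004+G-.003:
        robot.pause(.1)
        if robot.current_contact_force()[2]-f0>4: break
        z-=.001;robot.move_linear([*s,z],.03)
    print(" z above expected",round(z-.004-G,4),"dF",round(robot.current_contact_force()[2]-f0,1))
    robot.gripper_to(1.0);robot.move_linear([*s,hi],.2);print(" t",round(robot.current_clock(),1))
E
python3 - <<'E'
from h import *
transfer("yellow",0)
cv2.imwrite("pics/s1.png",robot.get_image("side")[100:340,180:500,::-1])
E
```

```text
yellow grip mm 27.6 f 59.2
 held mm 27.6
 z above expected -0.001 dF 8.8
 t 16.6
```

View pics/s1.png

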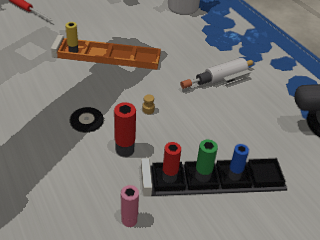

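The picture shows yellow upright in the first pocket at the white end, crop (72,37). Red, green and blue are still in their seats. On with the rest.

```bash
python3 - <<'E'
from h import *
for c,s in(("blue",1),("green",2),("red",3)): transfer(c,s)
for n in("scene","side"): cv2.imwrite(f"pics/{n}2.png",robot.get_image(n)[60:340,180:500,::-1])
xt=np.array([-np.sin(CY),np.cos(CY)])
robot.reach([*(CC+.024*xt),.28],down(CY));robot.pause(.2)
k=cam("wrist");im=robot.get_image("wrist");cv2.imwrite("pics/w2.png",im[:,:,::-1])
for i,c in enumerate(("yellow","blue","green","red")):
    for m in mouths(im,c):
        X=onz(k,m[:2],.004+HT[c])[:2]-SLOT[i]
        print(c,np.round([X@CU*1e3,X@xt*1e3],1))
E
python3 -c "
import cv2;cv2.imwrite('pics/f.png',cv2.hconcat([cv2.imread('pics/scene2.png'),cv2.imread('pics/side2.png')]))"
```

```text
blue grip mm 25.4 f 58.9
 held mm 26.0
 z above expected -0.0 dF 4.1
 t 28.8
green grip mm 31.5 f 59.5
 held mm 31.9
 z above expected -0.0 dF 4.8
 t 40.3
red grip mm 29.8 f 59.3
 held mm 29.4
 z above expected -0.0 dF 4.2
 t 51.5
yellow [0.9 0.9]
blue [0.3 0.3]
green [0.3 0.3]
red [0.7 0.7]
red [-21.7 -21.7]
```

View pics/f.png

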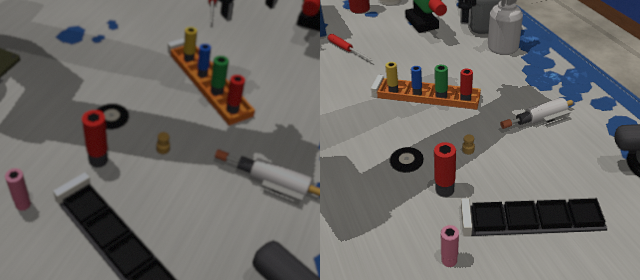

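View pics/w2.png

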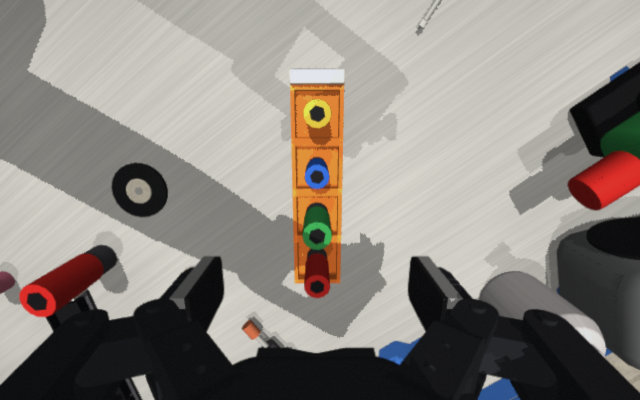

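All four stand upright in the order yellow (317,113), blue (317,177), green (317,236), red (317,287) from the white end. Along the row each mouth lies within 1 mm of its slot centre, and the wrist view shows them centred across it. The bench rack is empty, and the large red and pink sockets have not moved.

```bash
python3 -c "
from workcell import robot
print(robot.hand_in())"
```

```text
the job is handed in; nothing more can be done
None
```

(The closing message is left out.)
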